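# Hang the light shield in front of the sensor

### The arm

A 6-joint arm with a two-finger parallel gripper is mounted at the origin on the work surface. World frame = base frame: x ahead of the robot, y to its left, z up, the work surface at z = 0. Lengths are in mm, angles in rad, forces in N, time in s.
With the tool pointing down it reaches from about 275 to 750 mm from the base axis. Payload 10.2 kg.
Tool frame: the origin (TCP) lies at the very end of the fingers, on their centre line; the grasp point (between the pads) lies 19 mm behind it; z points along the fingers, y is the direction in which the jaws open and shut (so a half turn about z gives the same grasp; the last joint's range is limited). The gripper opens to 85 mm and grips with 20 to 120 N. Pads are 22 mm wide; open, the fingers measure 114 mm over their backs; the gripper's body (76 mm by 85 mm) begins 54 mm behind the grasp point. The pads swing forward as they close: fully open they stand 13 mm farther back than shut.
Start: joints at [1.103, 0.313, 1.498, -0, 1.331, -0.223], TCP at [127.253, 509.35, 210.794] pointing down, gripper open.
Joint ranges: [-2.94, 2.94], [-0.97, 2.17], [0.19, 2.56], [-1.23, 4.37], [0.02, 3.11], [-2.88, 2.88]. Speed limits (rad/s): [2.39, 2.39, 3.01, 3.14, 3.14, 3.14].

### API

Orientations are given as a unit quaternion [w, x, y, z].
In Python, from rig import * gives the robot as it stands. The module is installed in compiled form; this text tells all that it offers.
- The arm moves only by the shell command python3 -m crank 'ROWS' [FORCE]. ROWS is a JSON object of lists of equal length, an entry for each row: "dp": the shift along the world's x, y, z in cm, a list of three; "delta_rot": the turn, a rotation vector about the world's x, y, z in degrees, a list of three; "claw": the closure in counts, from 0 (fully open) to 255 (shut). A call has 1 to 10 rows; each row shifts and turns the commanded pose from where the row before left it; what a row does not reach is not made up. A row lasts 1/10 s, in which the tool goes at most 50 mm and 8.59 degrees, less where a joint would pass 70% of its speed; a pose out of reach is approached as far as the arm can. A call is refused whole if a number of a shift passes 5 or a number of a turn 8.59, either way. A call with a gripper value outside its range is refused whole. The fingers move at their own pace and stop on an object; FORCE is the grip in N (left out, the last holds). Time passes only in rows, so rows that do not move let the fingers close. It gives the time, the measured TCP pose, the force and the opening at its end, in the units of the state.
- sense(): the state, without advancing time (a new reading comes with each control period).
- capture(name): name is "side" or "top"; returns (picture, depth): 400x640x3 uint8, red, green, blue; 400x640 float32, mm along the optical axis (not along the pixel's ray), 0 where there is no reading.
- camera_model(name): a dict with "fx", "fy", "cx", "cy" (pixels), "dist_coeffs" ([k1, k2, p1, p2, k3] as OpenCV has them; the pictures are not rectified), "cam_to_world" (4x4, takes a point from camera to world coordinates). Camera axes: x right, y up, looking along -z (the intrinsics and any distortion apply to the point x, -y, -z); pixel columns grow to the right and rows downward; lengths in mm; the calibration is good to about 2 mm. A picture is of the moment at which its call begins. camera_model takes no time and is no camera call.
- finish_job(): hands the job in, once; it reports no verdict.
Trained networks look in the newest picture that a camera, given by its name, has taken for a name from the list of things; names that differ only in an ending like _2 or _b are one class to them, and where a whole thing is asked for, a point or a joint stands for the part that bears it (a point fixed in the world has none). Each returns a list of dicts, best first, with "p" (0 to 1); they miss things now and then, are a little off and sometimes report something else, mostly with a low value. They report only what shows in the picture. A call takes as long as a camera call.
- boxes_of(camera, target): "centre" ([column, row] in pixels, amid what is visible of it).
- masks_of(camera, target): "region" (400x640 bool, what is visible of it) and "centre" ([column, row] in pixels, amid what is visible of it).
- pinpoint(camera, target): "centre" ([column, row] in pixels: a listed point, or the origin of a listed thing).
The state is a dict: "time_s": time; "joints": joint angles; "dq": joint speeds; "tau": joint torques, N m; "eef_pos": TCP position; "ee_rot": TCP orientation; "force": force on the tool from outside, world axes, zero at the start; "wrist_torque": the same for the moment, N m; "grip_width": opening from 0.0 (shut) to 1.0 (fully open).
Only numpy, scipy, OpenCV 4.12 (cv2) and the standard library are available. Lean on these libraries where they do the work, as an engineer would, in place of code of your own. Each camera call takes 0.05 s, during which the arm holds its last target.

### The job

Shade the optical sensor: take the taller of the two folded metal shields and hang it over the horizontal bar of the test stand, one leg on either side of the bar, right in front of the sensor's window and centred on it. Let go so that it hangs freely on the bar, and leave the shorter shield where it stands.

Things in the scene. Friction and masses are not known exactly. Their poses are not given: they have to be found in the camera images.
- tall_shield: To hang: grey folded sheet, flat roof 26 x 70 mm (x, y), 3 mm thick; two 3 mm legs reach 85 mm below the roof's underside, inner gap 20 mm at the roof, 54 mm at the feet. Grip tab on the roof 10 mm thick (x), 40 long (y), 36 high, top 39 mm above origin; keep fingertips clear of the roof. 0.16 kg. Starts standing on the table. Origin: middle of the roof's underside, where the bar goes; z up.
- short_shield: Bystander to leave alone: same width, roof and grip tab as the tall shield, but legs only 40 mm high, too short to cover the window. Starts standing on its feet on the table. Origin: middle of its roof's underside; z up, y along its width.
- stand: Fixed black stand. Round steel bar, diameter 14 mm, along its y; bar top 167 mm above the table, free over 244 mm between posts at y = -130 and +130 mm (22 x 16 mm, tops at 170 mm). Base plate 10 mm thick, 140 mm to the -x side of the bar, 50 mm to +x. Origin: on the table straight below the bar's middle; x square to the bar, away from the sensor; z up.
- sensor: Black sensor on a stage, fixed on the stand's base at varying places along the bar. Head 45 x 66 mm (x, y), top 135 mm above the table; window in its +x face towards the bar, centred on y = 0, 96 to 116 mm above origin. Axes parallel to the stand's. Origin: centre of its underside, 75 mm to the -x side of the bar, 10 mm above the table. The shield belongs at the sensor's y = 0.

How it is judged:
By the outcome, as a careful person would: the job done as asked, in the order asked, and still so for the second after the job is handed in, with the robot touching nothing.
It also fails if it takes over 40 s, if anything falls off the work surface, if the arm or the gripper's body presses on something with over 40 N, if the wrist force passes 120 N, or if a joint passes its speed limit or range.

## Working session

There is one attempt and no reset: what is moved stays moved. The work goes in short steps, Python scripts to look and compute and a shell command to move; the robot and the scene stay as the last step left them, time stands still between calls to the robot, and variables do not carry over. Pictures are saved under pics/ and viewed, and the job is handed in when it is done.

```bash
mkdir -p pics
python3 - <<'E'
from rig import *
import cv2,numpy as np
s=sense();print(s)
for n in("side","top"):
    p,d=capture(n);cv2.imwrite(f"pics/{n}0.png",p[:,:,::-1]);np.save(f"pics/{n}0.npy",d)
    print(n,camera_model(n))
    for t in("tall_shield","short_shield","stand","sensor"):
        print(t,[(r['p'],r['centre']) for r in pinpoint(n,t)][:3],[(r['p'],r['centre'],r['region'].sum()) for r in masks_of(n,t)][:3])
E
```

```text
{'time_s': 0.0, 'joints': array([ 1.10258414e+00,  3.13477299e-01,  1.49842933e+00,  1.66717589e-05,
        1.33097920e+00, -2.23417705e-01]), 'dq': array([ 0.00038928,  0.00213899,  0.00073914,  0.00073917, -0.00053483,
       -0.00026531]), 'tau': array([-8.09455832e-04, -4.12276018e+01, -2.59744513e+01, -2.00084651e-04,
        4.12344365e-03, -2.94915060e-05]), 'eef_pos': array([127.12745269, 509.09439112, 210.22403491]), 'ee_rot': array([-2.26787007e-04,  1.22093805e-01,  9.92518355e-01, -6.05566912e-04]), 'force': array([ 0.71643095,  0.0037612 , -0.5933888 ]), 'wrist_torque': array([-0.02957717, -0.00139977, -0.05222342]), 'grip_width': 0.9990287457718056}
side {'fx': 479.42707886181387, 'fy': 479.42707886181387, 'cx': 320.0049410335228, 'cy': 195.3830282670217, 'dist_coeffs': array([-0.10488889,  0.        ,  0.        ,  0.        ,  0.        ]), 'cam_to_world': array([[ 7.71587416e-01,  4.75240394e-01, -4.22846813e-01,
         1.04235991e+02],
       [-6.36107059e-01,  5.81180020e-01, -5.07540732e-01,
        -5.22696499e+02],
       [ 4.54626185e-03,  6.60587884e-01,  7
[... 630 characters left out ...]
y([[ 1.40368249e-02,  9.99435085e-01, -3.05364967e-02,
         5.05921021e+02],
       [-9.99864259e-01,  1.42932566e-02,  8.19552433e-03,
        -2.18698645e+01],
       [ 8.62736054e-03,  3.04173125e-02,  9.99500053e-01,
         8.07142871e+02],
       [ 0.00000000e+00,  0.00000000e+00,  0.00000000e+00,
         1.00000000e+00]])}
tall_shield [(0.96, [421.1, 242.9])] [(0.62, [419.7, 238.4], np.int64(893))]
short_shield [(0.79, [356.8, 177.0]), (0.25, [220.6, 192.7])] [(0.6, [356.5, 174.7], np.int64(609))]
stand [(0.79, [223.1, 193.8])] [(0.63, [221.6, 205.0], np.int64(10396)), (0.32, [417.6, 240.9], np.int64(939))]
sensor [(0.69, [215.2, 221.8])] [(0.64, [198.6, 225.7], np.int64(1537))]
```

View pics/side0.png

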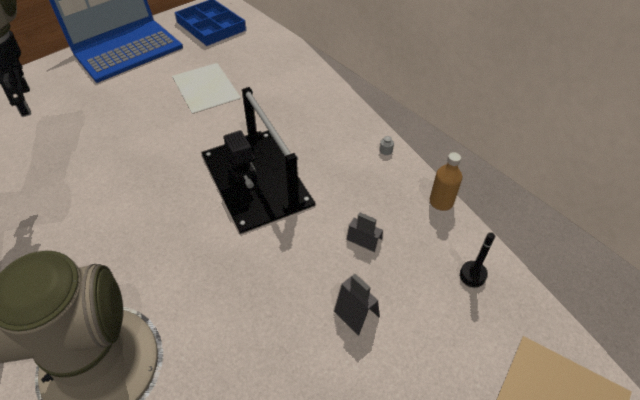

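View pics/top0.png

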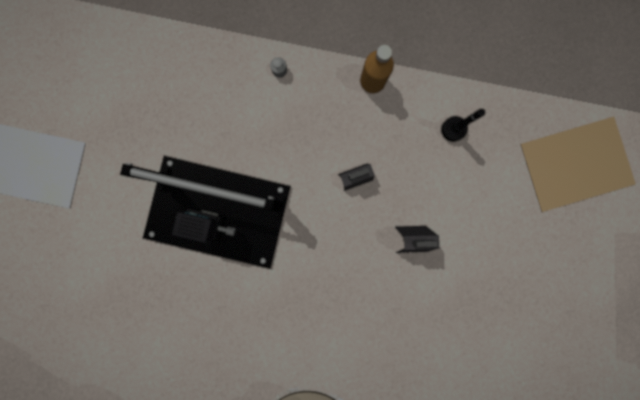

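The side view shows the tall shield at (357,302), the short one at (365,232), and the stand with its sensor around (255,175). In the top view they are at (419,239), (357,176) and (215,210). Next I'll get metric positions from depth.

```bash
cat > h.py <<'E'
from rig import *
import cv2,numpy as np
def cloud(n,d):
    m=camera_model(n);K=np.array([[m['fx'],0,m['cx']],[0,m['fy'],m['cy']],[0,0,1]])
    v,u=np.mgrid[0:400,0:640]
    q=cv2.undistortPoints(np.stack([u,v],-1).reshape(-1,1,2).astype(float),K,m['dist_coeffs']).reshape(400,640,2)
    P=np.stack([q[...,0]*d,-q[...,1]*d,-d],-1)
    T=m['cam_to_world'];W=P@T[:3,:3].T+T[:3,3];W[d<=0]=np.nan
    return W
def proj(n,P):
    m=camera_model(n);K=np.array([[m['fx'],0,m['cx']],[0,m['fy'],m['cy']],[0,0,1]])
    T=m['cam_to_world'];C=(np.atleast_2d(P)-T[:3,3])@T[:3,:3]
    C=C*[1,-1,-1]
    return cv2.projectPoints(C.reshape(-1,1,3).astype(float),np.zeros(3),np.zeros(3),K,m['dist_coeffs'])[0].reshape(-1,2)
E
python3 - <<'E'
from h import *
W={n:cloud(n,np.load(f"pics/{n}0.npy")) for n in("side","top")}
def box(n,c0,c1,r0,r1,z0,z1):
    X=W[n][r0:r1,c0:c1].reshape(-1,3);return X[(X[:,2]>z0)&(X[:,2]<z1)]
for nm,b in dict(tall=dict(side=(325,390,265,340),top=(385,450,215,260)),short=dict(side=(340,390,205,255),top=(330,385,155,195)),stand=dict(side=(190,325,80,240),top=(115,300,150,275))).items():
  for n in b:
    print(nm,n,'table',np.nanmedian(box(n,*b[n],-30,15)[:,2]))
    for z0,z1 in {'tall':[(70,96),(96,118),(116,135)],'short':[(30,48),(55,75),(72,90)],'stand':[(125,143),(152,163),(163,185)]}[nm]:
        X=box(n,*b[n],z0,z1)
        if len(X)<5: print(z0,z1,len(X));continue
        r=cv2.minAreaRect(X[:,:2].astype(np.float32))
        print(z0,z1,len(X),'mean',X.mean(0).round(1),'rect',np.round(r[0],1),np.round(r[1],1),round(r[2],1),'zmax',np.percentile(X[:,2],95).round(1))
E
```

```text
tall side table 0.6225203031198134
70 96 521 mean [ 438.1 -230.7   85. ] rect [ 442.1 -226.6] [31.2 72.3] 6.9 zmax 91.8
96 118 128 mean [ 441.6 -230.2  107.2] rect [ 441.  -227.5] [ 8.9 40.6] 15.3 zmax 116.8
116 135 147 mean [ 444.  -227.8  123.1] rect [ 444.8 -227.2] [11.2 40. ] 5.8 zmax 126.3
tall top table 0.6263686156999597
70 96 422 mean [ 450.1 -223.4   86.1] rect [ 447.7 -225.9] [32.6 70.1] 1.3 zmax 90.8
96 118 36 mean [ 450.8 -218.7  110.5] rect [ 451.7 -224.5] [ 8.4 39.9] 13.3 zmax 117.7
116 135 130 mean [ 447.5 -225.4  124. ] rect [ 448.  -226.6] [11.  40.7] 0.7 zmax 126.6
short side table 0.6945501872590398
30 48 357 mean [ 575.9 -105.5   40.8] rect [ 579.6 -102.9] [31.3 71.2] 23.9 zmax 46.1
55 75 111 mean [ 578.3 -104.3   65.4] rect [ 577.7 -104.4] [10.1 40. ] 31.7 zmax 74.2
72 90 109 mean [ 580.3 -102.8   78.2] rect [ 581.3 -101.6] [13.3 40.3] 16.4 zmax 81.6
short top table 0.5456950763469877
30 48 348 mean [ 582.7 -100.6   42. ] rect [ 584.3 -101.5] [31.1 70. ] 21.5 zmax 45.6
55 75 15 mean [578.7 -94.8  64. ] rect [ 579.3 -100.5] [ 8.3 37.6] 7.3 zmax 73.6
72 90 100 mean [ 584.1 -100.9   79.3] rect [ 584.5 -101.6] [ 9.9 40.2] 21.1 zmax 81.6
stand side table 1.590294663975783
125 143 575 mean [481.6 198.7 134.5] rect [499.8 200.4] [277.2 105.8] 78.3 zmax 138.9
152 163 129 mean [533.5 161.4 159.4] rect [546.4 191.7] [275.6  27.3] 77.4 zmax 162.7
163 185 533 mean [541.3 180.7 167.1] rect [545.7 191.5] [277.4  25.4] 77.5 zmax 171.2
stand top table 1.812717423655613
125 143 966 mean [476.2 212.4 134.8] rect [501.7 197.1] [261.8 110. ] 77.3 zmax 137.3
152 163 158 mean [547.2 195.2 161.2] rect [546.5 187.7] [263.3  23.4] 77.2 zmax 162.9
163 185 1201 mean [546.6 195.5 166.8] rect [547.6 193.5] [274.6  24.9] 77.2 zmax 170.6
```

Run:
```python
from h import *
from scipy.optimize import minimize
W={n:cloud(n,np.load(f"pics/{n}0.npy")) for n in("side","top")}
def box(n,c0,c1,r0,r1,z0,z1):
    X=W[n][r0:r1,c0:c1].reshape(-1,3);return X[(X[:,2]>z0)&(X[:,2]<z1)]
def pca(X):
    c=X.mean(0);u,s,v=np.linalg.svd(X-c,full_matrices=False);a=np.degrees(np.arctan2(v[0,1],v[0,0]))%180;return c.round(1),round(a-90,2)
def fit(X,lx,ly):
    best=None
    def f(p):
        c,s=np.cos(p[2]),np.sin(p[2]);d=X[:,:2]-p[:2]
        a=np.abs(d@[c,s])-lx/2;b=np.abs(d@[-s,c])-ly/2
        return (np.maximum(a,0)**2+np.maximum(b,0)**2).sum()
    sols=[minimize(f,[*np.median(X[:,:2],0),t],method='Nelder-Mead',options=dict(maxiter=3000)) for t in np.radians([-20,-10,0,10,20])]
    r=min(sols,key=lambda r:r.fun);return r.x[:2].round(1),np.degrees(r.x[2]).round(1),round(r.fun,1)
for n,b in dict(side=(325,390,265,340),top=(385,450,215,260)).items():
    X=box(n,*b,118,130);print('tabtop',n,fit(X,10,40),pca(X[:,:2]))
    X=box(n,*b,83,92);print('roof',n,fit(X,26,70),pca(X[:,:2]))
for n,b in dict(side=(215,265,125,170),top=(160,225,205,250)).items():
    X=box(n,*b,127,143);r=cv2.minAreaRect(X[:,:2].astype(np.float32));print('head',n,len(X),fit(X,45,66),r,X[:,2].mean())
for n,b in dict(side=(250,292,90,155),top=(135,265,160,215)).items():
    X=box(n,*b,162,173)
    print('bar',n,len(X),pca(X[:,:2]),'z',np.percentile(X[:,2],[50,90,98]))
    X=box(n,*((190,325,80,240) if n=='side' else (115,300,150,275)),165,178);r=cv2.minAreaRect(X[:,:2].astype(np.float32));print(r)
import cv2
p=cv2.imread('pics/top0.png');cv2.imwrite('pics/topz.png',np.vstack([cv2.resize(p[150:275,115:315],None,fx=3,fy=2.3*1.3),])[:590])
cv2.imwrite('pics/tallz.png',cv2.resize(p[210:270,385:455],None,fx=8,fy=8))
```

```text
tabtop side (array([ 444.9, -226.8]), np.float64(5.3), np.float64(1.2)) (array([ 444.1, -227.2]), np.float64(4.61))
roof side (array([ 444.6, -226.3]), np.float64(3.2), np.float64(5.1)) (array([ 440.9, -231.7]), np.float64(7.93))
tabtop top (array([ 447.5, -226.4]), np.float64(1.7), np.float64(0.9)) (array([ 447.4, -225.6]), np.float64(-0.13))
roof top (array([ 447.6, -226. ]), np.float64(2.0), np.float64(31.9)) (array([ 448.8, -223.5]), np.float64(4.32))
head side 452 (array([472.4, 213.4]), np.float64(-12.1), np.float64(22.4)) ((472.80645751953125, 213.60826110839844), (70.35961151123047, 46.229774475097656), 77.23091125488281) 135.07002485786018
head top 913 (array([473.5, 214.2]), np.float64(-12.9), np.float64(18.1)) ((473.5122985839844, 214.07437133789062), (66.64777374267578, 47.748191833496094), 76.69271850585938) 135.030422082078
bar side 406 (array([541.8, 182.8]), np.float64(-13.15)) z [166.51270853 168.46830548 169.89379903]
((545.66455078125, 191.54421997070312), (277.3802185058594, 25.444915771484375), 77.51905822753906)
bar top 992 (array([545., 189.]), np.float64(-12.84)) z [166.13557292 168.00843516 169.08354004]
((546.968505859375, 193.65618896484375), (274.5296936035156, 24.415346145629883), 77.0516586303711)
```

Run:
```python
from h import *
p=cv2.imread('pics/side0.png');cv2.imwrite('pics/sidez.png',cv2.resize(cv2.convertScaleAbs(p[80:240,190:330],alpha=2),None,fx=3.6,fy=3.6))
```

```text
(no output)
```

View pics/topz.png

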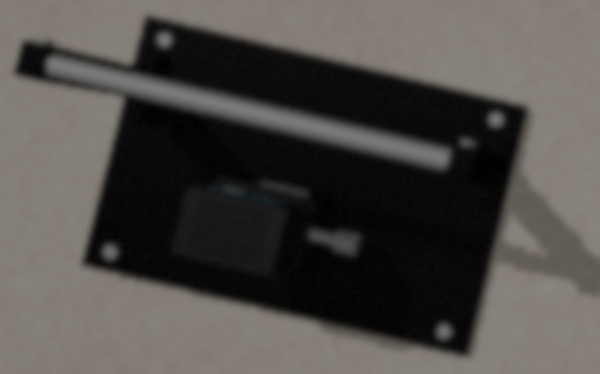

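View pics/tallz.png

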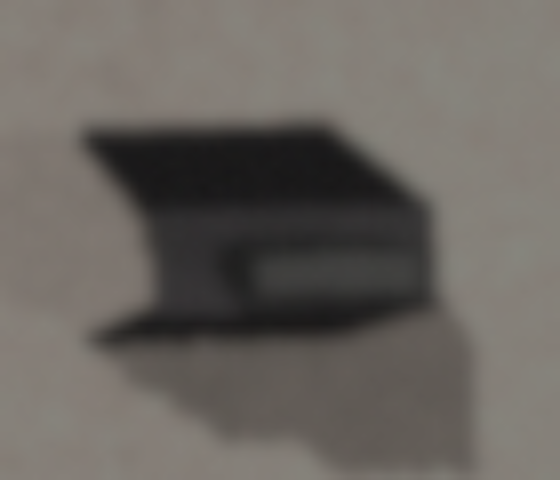

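View pics/sidez.png

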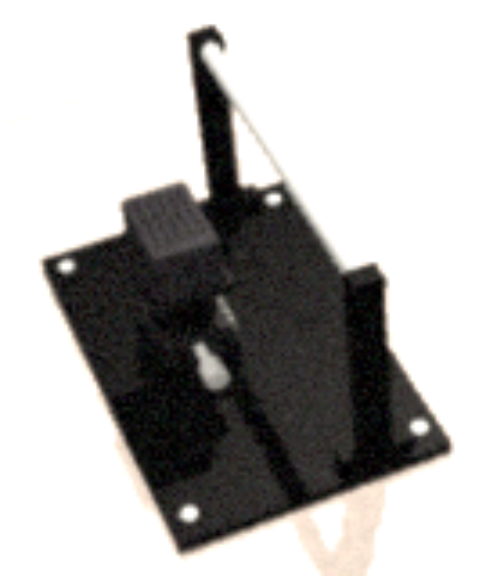

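The tall shield's tab is at (446,-226.5) with a yaw of about 2.5°. The hang target is about (546,197) with a yaw of -12.8°. Now I'll move above the tall shield.

```bash
python3 -m crank '{"dp":[[1.6,-3.68,0],[1.6,-3.68,0],[1.6,-3.68,0],[1.6,-3.68,0],[1.6,-3.68,0],[1.6,-3.68,0],[1.6,-3.68,0],[1.6,-3.68,0],[1.6,-3.68,0],[1.6,-3.68,0]],"delta_rot":[[0,0,-3.7],[0,0,-3.7],[0,0,-3.7],[0,0,-3.7],[0,0,-3.7],[0,0,-3.7],[0,0,-3.7],[0,0,-3.7],[0,0,-3.7],[0,0,-3.7]],"claw":[0,0,0,0,0,0,0,0,0,0]}' 40
python3 -m crank '{"dp":[[1.6,-3.68,0],[1.6,-3.68,0],[1.6,-3.68,0],[1.6,-3.68,0],[1.6,-3.68,0],[1.6,-3.68,0],[1.6,-3.68,0],[1.6,-3.68,0],[1.6,-3.68,0],[1.6,-3.68,0]],"delta_rot":[[0,0,-3.7],[0,0,-3.7],[0,0,-3.7],[0,0,-3.7],[0,0,-3.7],[0,0,-3.7],[0,0,-3.7],[0,0,-3.7],[0,0,-3.7],[0,0,-3.7]],"claw":[0,0,0,0,0,0,0,0,0,0]}' 40
python3 -m crank '{"dp":[[0,0,0],[0,0,0],[0,0,0]],"delta_rot":[[0,0,0],[0,0,0],[0,0,0]],"claw":[0,0,0]}' 40
python3 - <<'E'
from h import *
s=sense();q=s['ee_rot'];print(s['joints'].round(3),s['eef_pos'],q, 'yaw tool y',np.degrees(2*np.arctan2(q[2],q[1]))-90)
p,d=capture("side");cv2.imwrite("pics/side1.png",p[:,:,::-1]);uv=proj("side",s['eef_pos']);print(uv)
E
```

```text
time_s: 1.9
eef_pos: [287.6, 139.9, 211.1]
ee_rot: [0.0, 0.432, 0.902, 0.0]
force: [0.4, -0.0, 0.7]
grip_width: 1.0
time_s: 2.9
eef_pos: [447.7, -228.3, 210.8]
ee_rot: [0.0, 0.696, 0.718, 0.0]
force: [0.6, 0.4, -0.4]
grip_width: 0.999
time_s: 3.2
eef_pos: [447.0, -225.9, 210.9]
ee_rot: [-0.0, 0.694, 0.72, 0.0]
force: [-0.3, 1.4, 0.1]
grip_width: 1.002
[-0.702  0.26   1.568  0.     1.314 -0.738] [ 447.0221625  -225.89082805  210.85690567] [-1.53590829e-04  6.94489197e-01  7.19503113e-01  4.61389977e-05] yaw tool y 2.026944965725008
[[364.35917953 253.05571295]]
```

View pics/side1.png

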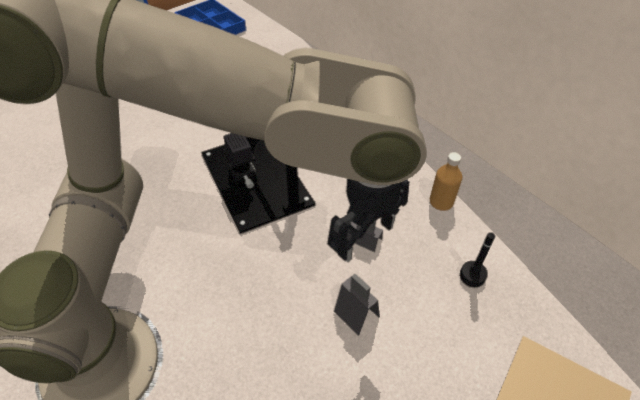

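The open gripper, near (355,235), stands above the tall shield at (357,300), and nothing is in its way. I'll descend to z = 95 and grip.

```bash
python3 -m crank '{"dp":[[-0.1,0,-2],[0,0,-2],[0,0,-2],[0,0,-2],[0,0,-1.5],[0,0,-1.1],[0,0,-0.95],[0,0,0],[0,0,0]],"delta_rot":[[0,0,0.5],[0,0,0],[0,0,0],[0,0,0],[0,0,0],[0,0,0],[0,0,0],[0,0,0],[0,0,0]],"claw":[0,0,0,0,0,0,0,0,0]}' 40
python3 -m crank '{"dp":[[0,0,0],[0,0,0],[0,0,0],[0,0,0],[0,0,0],[0,0,0],[0,0,0],[0,0,0],[0,0,0],[0,0,0]],"delta_rot":[[0,0,0],[0,0,0],[0,0,0],[0,0,0],[0,0,0],[0,0,0],[0,0,0],[0,0,0],[0,0,0],[0,0,0]],"claw":[120,170,200,220,235,255,255,255,255,255]}' 40
python3 - <<'E'
from h import *
s=sense();print(s['eef_pos'],s['force'],s['grip_width'])
p,d=capture("side");cv2.imwrite("pics/side2.png",cv2.resize(p[180:380,260:460,::-1],None,fx=2.9,fy=2.9))
E
```

```text
time_s: 4.15
eef_pos: [446.5, -226.7, 95.8]
ee_rot: [0.0, 0.692, 0.722, 0.0]
force: [-0.2, 1.2, -0.8]
grip_width: 0.998
time_s: 5.15
eef_pos: [446.4, -226.7, 95.4]
ee_rot: [0.0, 0.692, 0.722, 0.0]
force: [0.4, -0.0, 1.6]
grip_width: 0.1
[ 446.38249097 -226.71887381   95.42180919] [ 0.40589937 -0.04076975  1.6009465 ] 0.10040078966549519
```

View pics/side2.png

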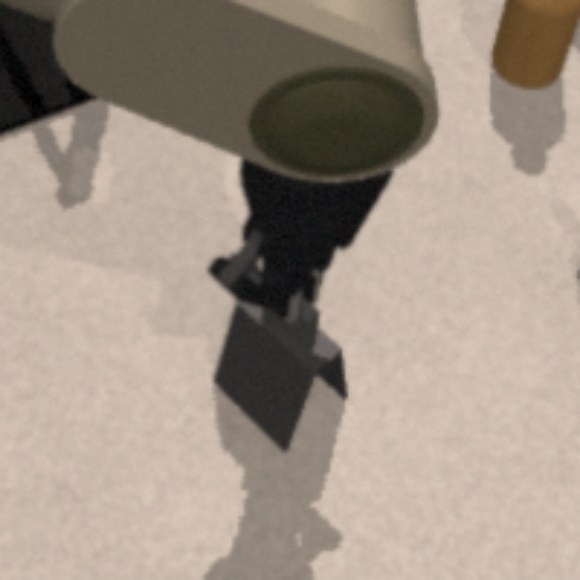

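The jaws hold the tab at an opening of 0.10 and clear of the roof (tab at about (300,305) in the crop). I'll lift and carry it to above the bar.

```bash
python3 -m crank '{"dp":[[0,0,1],[0,0,2],[0,0,3],[0,0,3],[0,0,3],[0,0,3],[0,0,2.5],[0,0,2],[0,0,0],[0,0,0]],"delta_rot":[[0,0,0],[0,0,0],[0,0,0],[0,0,0],[0,0,0],[0,0,0],[0,0,0],[0,0,0],[0,0,0],[0,0,0]],"claw":[255,255,255,255,255,255,255,255,255,255]}' 40
python3 -m crank '{"dp":[[0.3,1.5,0],[0.7,3,0],[0.7,3,0],[0.7,3,0],[0.7,3,0],[0.7,3,0],[0.7,3,0],[0.7,3,0],[0.7,3,0],[0.7,3,0]],"delta_rot":[[0,0,-1],[0,0,-1],[0,0,-1],[0,0,-1],[0,0,-1],[0,0,-1],[0,0,-1],[0,0,-1],[0,0,-1],[0,0,-1]],"claw":[255,255,255,255,255,255,255,255,255,255]}' 40
python3 -m crank '{"dp":[[0.7,3,0],[0.7,3,0],[0.7,3,0],[0.7,2.4,0],[0.5,1.5,0],[0.1,0.9,0],[0,0,0],[0,0,0],[0,0,0]],"delta_rot":[[0,0,-1],[0,0,-1],[0,0,-1],[0,0,-1],[0,0,-1],[0,0,-0.3],[0,0,0],[0,0,0],[0,0,0]],"claw":[255,255,255,255,255,255,255,255,255]}' 40
python3 - <<'E'
from h import *
s=sense();q=s['ee_rot'];print(s['eef_pos'],s['force'],s['grip_width'],'yaw',np.degrees(2*np.arctan2(q[2],q[1]))-90)
for n in("side","top"):
    p,d=capture(n);cv2.imwrite(f"pics/{n}3.png",p[:,:,::-1]);np.save(f"pics/{n}3.npy",d)
    for t in("tall_shield",):
        print(n,[(r['p'],r['centre']) for r in pinpoint(n,t)][:3],proj(n,s['eef_pos']-[0,0,10]))
E
```

```text
time_s: 6.2
eef_pos: [445.9, -226.4, 289.6]
ee_rot: [-0.001, 0.692, 0.722, -0.0]
force: [-1.7, -0.4, -2.7]
grip_width: 0.103
time_s: 7.2
eef_pos: [511.8, 59.7, 288.6]
ee_rot: [-0.001, 0.752, 0.659, -0.001]
force: [-0.6, -0.6, -1.5]
grip_width: 0.102
time_s: 8.1
eef_pos: [546.1, 195.5, 290.2]
ee_rot: [-0.0, 0.782, 0.623, -0.0]
force: [0.5, 0.1, -1.2]
grip_width: 0.097
[546.13012242 195.53906917 290.18228389] [ 0.54119554  0.11697144 -1.21364337] 0.09730316524622797 yaw -12.866345619457178
side [(0.9, [262.4, 76.3])] [[262.92648439  78.27221686]]
top [(0.88, [170.7, 183.6])] [[169.83301282 181.25004087]]
```

View pics/side3.png

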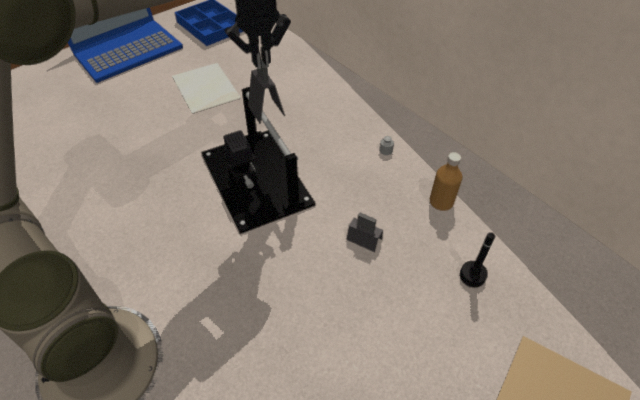

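View pics/top3.png

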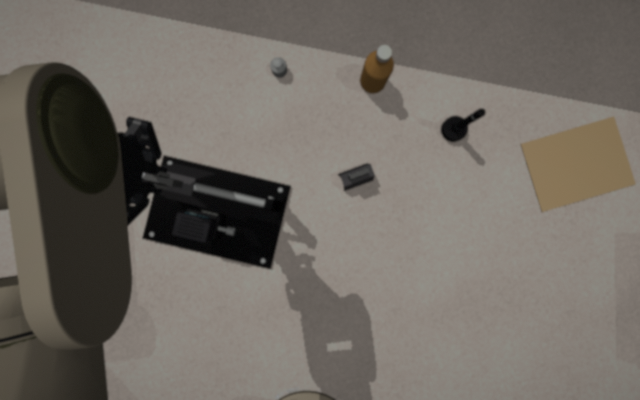

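The shield is upright above the bar: about (264,95) in the side view and (178,184) in the top view. The networks' origin agrees with the kinematics to about 2 px. I'll lower it part way and check the fit.

```bash
python3 -m crank '{"dp":[[0,0.18,-1],[0,0,-1.5],[0,0,-1.5],[0,0,-1.5],[0,0,-1.5],[0,0,-1.2],[0,0,-0.8],[0,0,0],[0,0,0]],"delta_rot":[[0,0,0],[0,0,0],[0,0,0],[0,0,0],[0,0,0],[0,0,0],[0,0,0],[0,0,0],[0,0,0]],"claw":[255,255,255,255,255,255,255,255,255]}' 40
python3 - <<'E'
from h import *
s=sense();q=s['ee_rot'];e=s['eef_pos'];print(e,s['force'],s['grip_width'],'yaw',np.degrees(2*np.arctan2(q[2],q[1]))-90)
yw=np.radians(-12.8);X=np.array([np.cos(yw),np.sin(yw)]);Y=np.array([-np.sin(yw),np.cos(yw)])
for n in("side","top"):
    p,d=capture(n);cv2.imwrite(f"pics/{n}4.png",cv2.resize(cv2.convertScaleAbs(p[60:260,110:330,::-1],alpha=1.8),None,fx=2.9,fy=2.9));W=cloud(n,d).reshape(-1,3)
    L=np.c_[(W[:,:2]-e[:2])@X,(W[:,:2]-e[:2])@Y,W[:,2]]  # shield-centred local coords
    ok=(abs(L[:,0])<60)&(abs(L[:,1])<150)
    L=L[ok]
    b=L[(abs(L[:,1])>40)&(abs(L[:,1])<118)&(L[:,2]>155)&(L[:,2]<175)&(abs(L[:,0])<25)]
    print(n,'bar x range',np.percentile(b[:,0],[2,50,98]).round(1),'z',np.percentile(b[:,2],98),'topline x',np.median(b[b[:,2]>166][:,0]),len(b))
    r=L[(abs(L[:,1])<45)&(L[:,2]>e[2]-12)&(L[:,2]<e[2]-2)&(abs(L[:,0])<25)]
    print(' roof x',np.percentile(r[:,0],[2,50,98]).round(1),'y',np.percentile(r[:,1],[2,98]).round(1),'z',np.median(r[:,2]),len(r))
    h=(W[:,2]>127)&(W[:,2]<143);H=np.c_[(W[:,:2]-e[:2])@X,(W[:,:2]-e[:2])@Y][h]
    H=H[(H[:,0]<-45)&(H[:,0]>-105)&(abs(H[:,1])<50)];print(' head x',np.percentile(H[:,0],[2,98]).round(1) if len(H) else 0,'y',np.percentile(H[:,1],[2,98]).round(1) if len(H) else 0)
E
```

```text
time_s: 9.2
eef_pos: [546.5, 198.2, 200.7]
ee_rot: [0.0, 0.782, 0.624, 0.0]
force: [-0.2, 0.3, -2.0]
grip_width: 0.097
[546.46283927 198.19141522 200.71981226] [-0.20004187  0.27099222 -1.98082971] 0.09725298099570497 yaw -12.826011444143319
side bar x range [-8.9 -2.8  5.5] z 169.56329546355101 topline x -0.7005251192123334 266
 roof x [-13.7  -6.1  12.9] y [-36.8  32.4] z 194.19507799572534 185
 head x [-98.1 -54.3] y [-34.3  30.4]
top bar x range [-5.9  0.7  7.4] z 168.89806249695317 topline x 0.9056896228718205 347
 roof x [-12.3   1.7  13.8] y [-35.    1.3] z 193.56977249501733 272
 head x [-97.  -52.2] y [-32.6  30.3]
```

View pics/side4.png

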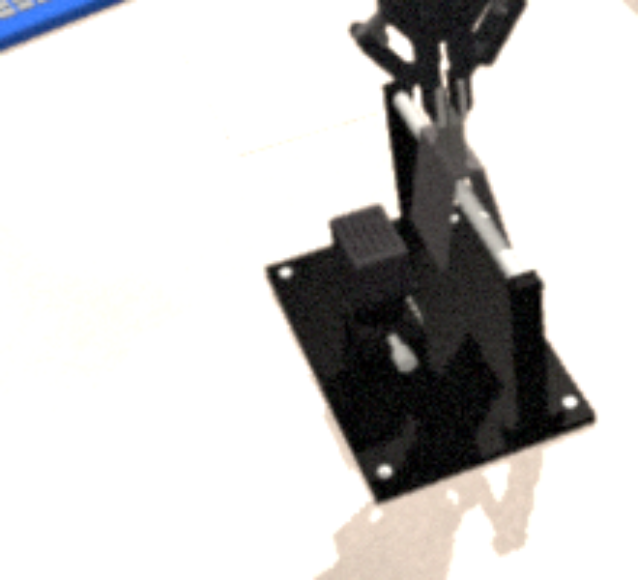

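View pics/top4.png

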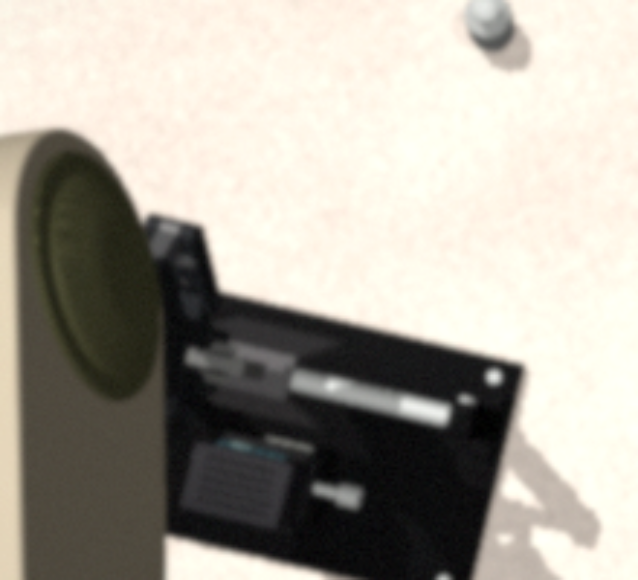

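The bar lies between the legs. Its centre is within about 1 mm of the roof's centre in both views, and the sensor offset is about 1 mm. I'll lower the rest of the way slowly.

```bash
python3 -m crank '{"dp":[[-0.05,-0.07,-0.4],[0,0,-0.4],[0,0,-0.4],[0,0,-0.4],[0,0,-0.4],[0,0,-0.2],[0,0,-0.1],[0,0,0],[0,0,0]],"delta_rot":[[0,0,0],[0,0,0],[0,0,0],[0,0,0],[0,0,0],[0,0,0],[0,0,0],[0,0,0],[0,0,0]],"claw":[255,255,255,255,255,255,255,255,255]}' 40
```

```text
time_s: 10.2
eef_pos: [545.8, 197.4, 177.5]
ee_rot: [0.0, 0.782, 0.624, 0.0]
force: [-0.2, 0.1, -0.4]
grip_width: 0.106
```

```bash
python3 -m crank '{"dp":[[0,0,-0.05],[0,0,0],[0,0,0]],"delta_rot":[[0,0,0],[0,0,0],[0,0,0]],"claw":[255,255,255]}' 40
python3 -m crank '{"dp":[[0,0,-0.05],[0,0,0],[0,0,0]],"delta_rot":[[0,0,0],[0,0,0],[0,0,0]],"claw":[255,255,255]}' 40
```

```text
time_s: 10.5
eef_pos: [546.0, 197.4, 177.4]
ee_rot: [0.0, 0.782, 0.624, 0.0]
force: [-0.9, -0.7, 6.2]
grip_width: 0.101
time_s: 10.8
eef_pos: [546.1, 197.4, 177.4]
ee_rot: [0.0, 0.782, 0.624, 0.001]
force: [-1.7, -1.9, 9.2]
grip_width: 0.099
```

The roof is resting on the bar, with the vertical force up to 9 N. I'll take off the preload, then open slowly.

```bash
python3 -m crank '{"dp":[[0,0,0.08],[0,0,0],[0,0,0],[0,0,0],[0,0,0],[0,0,0],[0,0,0],[0,0,0],[0,0,0],[0,0,0]],"delta_rot":[[0,0,0],[0,0,0],[0,0,0],[0,0,0],[0,0,0],[0,0,0],[0,0,0],[0,0,0],[0,0,0],[0,0,0]],"claw":[255,255,235,225,215,205,195,180,165,150]}' 20
python3 - <<'E'
from h import *
s=sense();print(s['eef_pos'],s['force'],s['grip_width'])
p,d=capture("side");cv2.imwrite("pics/side5.png",cv2.resize(cv2.convertScaleAbs(p[60:260,110:330,::-1],alpha=1.8),None,fx=2.9,fy=2.9))
E
```

```text
time_s: 11.8
eef_pos: [545.8, 197.4, 177.1]
ee_rot: [-0.0, 0.782, 0.624, -0.0]
force: [-0.2, -0.2, 0.3]
grip_width: 0.405
[545.75594506 197.44163873 177.08549142] [-0.21754488 -0.21264646  0.33267899] 0.40518765689641406
```

View pics/side5.png

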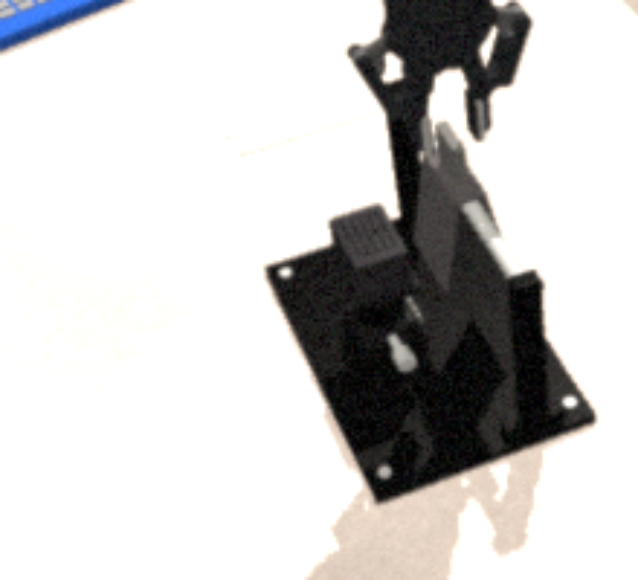

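The fingers have left the tab and the shield hangs at about (450,215). I'll open fully and retreat straight up.

```bash
python3 -m crank '{"dp":[[0,0,0],[0,0,0],[0,0,0],[0,0,0],[0,0,0.5],[0,0,1],[0,0,2],[0,0,3],[0,0,3],[0,0,3]],"delta_rot":[[0,0,0],[0,0,0],[0,0,0],[0,0,0],[0,0,0],[0,0,0],[0,0,0],[0,0,0],[0,0,0],[0,0,0]],"claw":[120,80,40,0,0,0,0,0,0,0]}' 20
python3 -m crank '{"dp":[[0,-2,2],[0,-3,2],[0,-4,0],[0,-4,0],[0,-4,0],[0,-4,0],[0,-4,0],[0,-4,0],[0,-2,0],[0,0,0]],"delta_rot":[[0,0,0],[0,0,0],[0,0,0],[0,0,0],[0,0,0],[0,0,0],[0,0,0],[0,0,0],[0,0,0],[0,0,0]],"claw":[0,0,0,0,0,0,0,0,0,0]}' 20
python3 - <<'E'
from h import *
s=sense();print(s['eef_pos'],s['force'],s['grip_width'])
yw=np.radians(-12.8);X=np.array([np.cos(yw),np.sin(yw)]);Y=np.array([-np.sin(yw),np.cos(yw)]);e=np.array([546.1,197.3])
for n in("side","top"):
    p,d=capture(n);cv2.imwrite(f"pics/{n}6.png",cv2.resize(cv2.convertScaleAbs(p[60:260,110:330,::-1],alpha=1.8),None,fx=2.9,fy=2.9));W=cloud(n,d).reshape(-1,3)
    L=np.c_[(W[:,:2]-e)@X,(W[:,:2]-e)@Y,W[:,2]]
    def P(nm,x0,x1,y0,y1,z0,z1):
        r=L[(L[:,0]>x0)&(L[:,0]<x1)&(L[:,1]>y0)&(L[:,1]<y1)&(L[:,2]>z0)&(L[:,2]<z1)]
        if len(r)>4: print(n,nm,len(r),'x',np.percentile(r[:,0],[2,98]).round(1),'y',np.percentile(r[:,1],[2,98]).round(1),'z',np.percentile(r[:,2],[5,50,95]).round(1))
    P('tabtop',-30,30,-45,45,198,225);P('tab',-30,30,-45,45,180,198);P('roof',-25,25,-50,50,160,178)
    P('head',-105,-45,-50,50,127,143)
    P('bar-',-20,20,-115,-45,155,175);P('bar+',-20,20,50,100,155,175)
E
```

```text
time_s: 12.85
eef_pos: [545.6, 197.4, 304.4]
ee_rot: [0.0, 0.782, 0.624, 0.001]
force: [-0.5, 0.5, -0.1]
grip_width: 1.002
time_s: 13.85
eef_pos: [545.5, -114.9, 342.5]
ee_rot: [0.0, 0.783, 0.622, -0.0]
force: [-0.4, -0.0, 0.4]
grip_width: 1.003
[ 545.49998577 -114.91409945  342.52210112] [-0.39290952 -0.03727113  0.36983636] 1.0028120701191712
side tabtop 83 x [-6.2  4. ] y [-21.7  18.5] z [199.2 206.3 208.6]
side tab 58 x [-5.7  3.4] y [-21.9  16.3] z [181.2 189.  197.3]
side roof 268 x [-15.2  12.2] y [-47.   44.6] z [161.6 169.8 174.1]
side head 448 x [-97.8 -54. ] y [-33.   31.3] z [129.8 135.7 138.2]
side bar- 153 x [-7.   5.6] y [-113.7  -46.3] z [161.1 166.2 169. ]
side bar+ 83 x [-7.6  5.5] y [51.1 98.9] z [161.4 166.2 169.3]
top tabtop 150 x [-4.8  4.9] y [-19.7  18.4] z [203.3 205.7 207.4]
top tab 25 x [-4.6  5.2] y [-20.4   9.1] z [182.1 187.9 196.3]
top roof 602 x [-13.3  14.3] y [-47.1  47. ] z [162.9 169.6 172. ]
top head 918 x [-96.9 -52. ] y [-31.8  31.2] z [132.1 135.2 137.3]
top bar- 311 x [-5.8  7.6] y [-113.4  -45.9] z [162.2 166.1 168.1]
top bar+ 218 x [-6.   7.3] y [51.4 98.1] z [162.3 165.8 168.3]
```

View pics/side6.png

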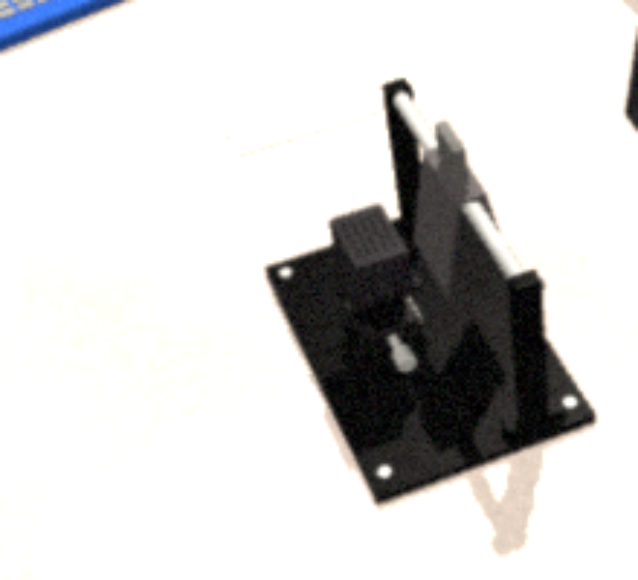

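View pics/top6.png

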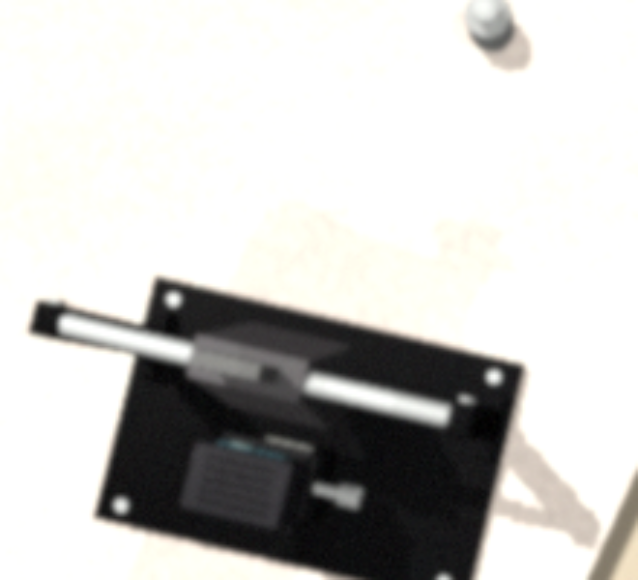

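The side view shows the shield hanging on the bar at (450,215). The top view shows it at (250,370), opposite the head at (238,483). It is level and centred to about 1 mm, and the gripper is well clear. Handing in.

Run:
```python
from h import *
print([(r['p'],r['centre']) for r in (capture("side"),pinpoint("side","short_shield"))[1]]);print(sense()['dq'].round(3))
print(finish_job())
```

```text
[(0.92, [362.8, 227.6])]
[ 0.006  0.002  0.003 -0.001 -0.002 -0.002]
the job is handed in; nothing more can be done
None
```

The tall shield now hangs freely on the bar, one leg on each side, in front of the sensor's window. I handed the job in at about 14 s, with the gripper open and well clear.

- **Centring:** both cameras put the shield's tab within about 1 mm of the sensor head's centre along the bar.
- **Seating:** the roof's top reads 170 mm, which matches resting on the 167 mm bar. The tab stands upright over the bar.
- **Short shield:** the network's position for it is unchanged, (362.8, 227.6) against (363.2, 227.7) pixels at the start.
- **Forces:** the highest I read was about 9 N, when the shield touched the bar.
- **Disagreements:** the two cameras differed by up to 3 mm in absolute position, so I averaged them. No check failed.

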